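# Clear the offcuts from the welding plate and rack the scrap tray

## Task

Pick up the steel scrap pusher and use it to sweep the four loose steel offcuts off the raised welding plate into the scrap tray beside it; they are hot, so never touch them with the gripper. Then stand the pusher upright on the plate and let go of it, and after that slide the tray by its handle, flat on the bench, into the free bay of the rack until it is fully home against the back. Leave everything else on the bench alone.

Things in the scene. Friction and masses are not known exactly. Their poses are not given: they have to be found in the camera images.
- plate: fixed raised steel welding plate, 240 mm (its x) by 340 mm (its y), top 60 mm above the bench, no rims. Origin under its centre at bench level; yaw within 0.06 rad of zero. The scrap tray stands along its -y edge (y = -170 mm). The offcuts lie on it within 100 mm of its middle in x, between y = -165 and +30 mm
- tray: loose open sheet-metal scrap tray, 220 mm (x) by 144 mm (y) outside, walls and floor 4 mm, on the bench, 1 to 8 mm from the plate's -y edge, its middle within 5 mm of the plate's in x. Plate-side wall and end walls 52 mm high (8 mm below the plate's top), -y wall 75 mm. Origin under its centre at bench level. Black bar handle at its -x end. About 0.35 kg empty; slides on the bench
- tray_handle (a point): centre of the tray's handle bar, at (-150, 0, 40) mm in the tray's frame: bar 12 mm thick in x, 18 mm high, 100 mm long in y, on two arms at y = +-45 mm, with 34 mm free between bar and tray (open the fingers only part way)
- tray_end (a point): point on the tray, middle of the lower edge of its far (+x) end: (110, 0, 0) mm in its frame; axes as the tray's
- rack: fixed green rack, two bays side by side. Origin on the bench in the mouth of the FREE bay (+y side, nearer the plate); x points in. Bay 160 mm wide; back wall 165 mm in, met by the tray's end when home (front 55 mm and handle stand out); no floor; walls 70 mm high; flared lead-ins 22 mm out in front; crossbars at 130 mm. The -y bay, centre 165 mm away, holds another tray, fixed, full, standing out
- pusher: loose scrap pusher of steel angle standing on the bench right of the tray, yaw within 0.4 rad: blade 180 mm long (its x), 55 mm high, flat front face at y = -22 mm looking to its -y; foot plate y -22 to +22 mm, 4 mm thick. Black bar handle on top: centre (0, -12, 92) mm, 120 mm long in x, 24 mm thick in y, 26 mm high. Origin under the middle of its foot. About 0.35 kg, stands by itself
- offcut_tube: loose piece of steel square tube, 64 mm long (x), 34 x 34 mm; origin at its middle
- offcut_bar: loose piece of steel flat bar, 70 mm long (x), 36 mm wide, 10 mm thick; origin at its middle
- offcut_angle: loose piece of steel angle, 64 mm long (x), 36 x 36 mm, 5 mm thick, one leg flat on the plate; origin at the middle of its bounding box
- offcut_block: loose solid steel block, 62 mm long (x), 26 mm wide, 22 mm high; origin at its middle
- magnet: grey welding magnet, 75 x 30 x 48 mm, standing on the plate near its +y end; leave alone
- hammer: hammer lying on the bench to the left of the robot; leave alone
- spray: white spray bottle, 190 mm tall, left of the plate; leave alone
- tin: steel can, 90 mm across, 100 mm tall, between robot and plate; leave alone
- spool: black wire spool lying flat, 150 mm across, 55 mm tall, on the right; leave alone
- clamp: steel bar clamp with a wooden handle lying near the robot, right of centre, about 200 mm long; leave alone
There are look-alikes about, which are no part of the job. What is shaped like the offcut_block but orange or yellow is not meant.

How it is judged (in metres and radians):
On the way, in this order (a step that is already met when the one before it is completed fails the run):
1. the pusher has been picked up (height (world z) of pusher above 0.03 m), for 0.1 s.
2. all four offcuts lie in the tray (x of offcut_tube in the frame of tray between -0.106 and 0.106 m and y of offcut_tube in the frame of tray between -0.068 and 0.068 m and z of offcut_tube in the frame of tray between 0 and 0.065 m and x of offcut_bar in the frame of tray between -0.106 and 0.106 m and y of offcut_bar in the frame of tray between -0.068 and 0.068 m and z of offcut_bar in the frame of tray between 0 and 0.065 m and x of offcut_angle in the frame of tray between -0.106 and 0.106 m and y of offcut_angle in the frame of tray between -0.068 and 0.068 m and z of offcut_angle in the frame of tray between 0 and 0.065 m and x of offcut_block in the frame of tray between -0.106 and 0.106 m and y of offcut_block in the frame of tray between -0.068 and 0.068 m and z of offcut_block in the frame of tray between 0 and 0.065 m), for 0.2 s.
3. the pusher stands upright on the plate, released (x of pusher in the frame of plate between -0.12 and 0.12 m and y of pusher in the frame of plate between -0.17 and 0.17 m and z of pusher in the frame of plate between 0.05 and 0.07 m and angle between pusher's own z axis and vertical below 0.15 rad and contact force between the fingers and pusher below 0.3 N), for 0.2 s.
4. the tray is home in the free bay (x of tray_end in the frame of rack between 0.157 and 0.173 m and y of tray_end in the frame of rack between -0.015 and 0.015 m and z of tray_end in the frame of rack between -0.008 and 0.012 m and angle between the x axis of tray and the x axis of rack, either way round below 0.12 rad), for 0.2 s.
At the end, for the whole second after the job is handed in: All four offcuts' middles are inside the tray, under 65 mm above its underside; tray flat, its end within 8 mm of the free bay's back, 15 mm of its middle line, 0.12 rad of square; pusher released, upright within 0.15 rad on the plate, its origin over the plate; all at rest (all of step 2 and all of step 3 and all of step 4 and linear speed of each of tray, pusher below 0.01 m/s and linear speed of each of offcut_tube, offcut_bar, offcut_angle, offcut_block below 0.02 m/s); the robot touches nothing.
It fails at once if the robot touches an offcut (contact force between any of the fingers, the arm and offcut_tube above 1 N or contact force between any of the fingers, the arm and offcut_bar above 1 N or contact force between any of the fingers, the arm and offcut_angle above 1 N or contact force between any of the fingers, the arm and offcut_block above 1 N).
It fails at once if the tray is tipped by more than 0.2 rad or lifted more than 25 mm off the bench (angle between tray's own z axis and vertical above 0.2 rad or height (world z) of tray above 0.025 m).
It fails at once if a bystander is moved by more than 30 mm (distance of any of magnet, hammer, spray, tin, spool, clamp from where it was at the start of the episode above 0.03 m).
It also fails if it takes over 64 s, if anything falls off the work surface, if the arm or the gripper's body presses on something with over 40 N, if the wrist force passes 120 N, or if a joint passes its speed limit or range.

## Robot

A 6-joint arm with a two-finger parallel gripper is mounted at the origin on the work surface. World frame = base frame: x ahead of the robot, y to its left, z up, the work surface at z = 0. Lengths are in mm, angles in degrees, forces in N, time in s.
With the tool pointing down it reaches from about 300 to 750 mm from the base axis. Payload 8.5 kg.
Tool frame: the origin (TCP) lies at the very end of the fingers, on their centre line; the grasp point (between the pads) lies 19 mm behind it; z points along the fingers, y is the line along which they close (so a half turn about z gives the same grasp; the last joint's range is limited). The gripper opens to 88 mm and grips with 3 to 60 N. Pads are 18 mm wide; open, the fingers measure 123 mm over their backs; the gripper's body (75 mm by 187 mm) begins 45 mm behind the grasp point.
Start: joints at [-84.357, 21.807, 74.336, -0, 83.858, -12.336], TCP at [169.765, -523.125, 238.748] pointing down, gripper open.
Joint ranges: [-178.18, 178.18], [-50.72, 133.34], [12.68, 142.11], [-81.47, 261.47], [9.98, 163.14], [-165.26, 165.26]. Speed limits (degrees/s): [136.94, 136.94, 180, 180, 180, 180].

## Interface

Orientations are given as [roll, pitch, yaw] about the fixed x, y, z axes, in that order (R = Rz(yaw) Ry(pitch) Rx(roll)).
In Python, from station import robot gives the robot as it stands. Calls block until the motion is done:
- robot.reach(position, orientation): joint-space move of the TCP to a pose.
- robot.line_to(position, rate=150, frame=None, stop_force=None): straight line of the TCP; frame=None keeps the orientation; rate is the mean speed in mm/s. With stop_force (N) it stops when the force on the tool has changed by that much, and returns True; else False.
- robot.move_j(angles): joint-space move.
- robot.grip(opening, squeeze=None): opening from 0.0 (shut) to 1.0 (fully open); squeeze is the grip in N (None keeps the last); returns when the fingers have stopped.
- robot.dwell(seconds).
- robot.ik(position, orientation): joint angles nearest the present ones, or None.
- robot.get_state(): the state.
- robot.read_camera(name): name is "side" or "top" or "wrist"; returns (picture, depth): 400x640x3 uint8, blue, green, red; 400x640 float32, mm along the optical axis (not along the pixel's ray), 0 where there is no reading.
- robot.camera_model(name): a dict with "camera_matrix" (3x3 intrinsics, pixels), "world_from_camera" (4x4, takes a point from camera to world coordinates). Camera axes: x right, y down, z forward; pixel columns grow to the right and rows downward; lengths in mm; the calibration is good to about 2 mm. A picture is of the moment at which its call begins: read the wrist's pose just before it. camera_model takes no time and is no camera call; for the wrist camera it gives the pose at the moment of the call.
A pose or a line that the arm cannot do raises robot.MotionError and nothing moves.
- robot.job_done(): hands the job in; it is judged then, once.
Trained networks look in the newest picture that a camera, given by its name, has taken for a name from the list of things; names that differ only in an ending like _2 or _b are one class to them, and where a whole thing is asked for, a point or a joint stands for the part that bears it (a point fixed in the world has none). Each returns a list of dicts, best first, with "score" (0 to 1); they miss things now and then, are a little off and sometimes report something else, mostly with a low value. They report only what shows in the picture. A call takes as long as a camera call. They do not tell look-alikes from the thing itself.
- robot.silhouettes(camera, name): "mask" (400x640 bool, what is visible of it).
- robot.place_of(camera, name): "point" ([x, y, z] in mm, in world coordinates, good to about 4 mm: a listed point, or the origin of a listed thing).
The state is a dict: "time_s": time; "joint_positions": joint angles; "qvel": joint speeds; "tau": joint torques, N m; "ee_pos": TCP position; "eef_rot": TCP orientation; "force": force on the tool from outside, world axes, zero at the start; "wrist_torque": the same for the moment, N m; "width": opening from 0.0 (shut) to 1.0 (fully open); "finger_force": force on a finger pad.
Only numpy, scipy, OpenCV 4.12 (cv2) and the standard library are available. Lean on these libraries where they do the work, as an engineer would, in place of code of your own. Each camera call takes 0.05 s, during which the arm holds its last target. There are 200 camera calls.

## Working session

There is one attempt and no reset: what is moved stays moved. The work goes in short steps, each a Python script; the robot and the scene stay as the last script left them, time stands still between calls to the robot, and variables do not carry over. Pictures are saved under pics/ and viewed, at most 10 in all, crops included, and the job is handed in when it is done.

```bash
ls; mkdir -p pics; cat > a.py <<'E'
from station import robot
import cv2, numpy as np
for c in ["top","side"]:
    im,d=robot.read_camera(c); cv2.imwrite(f"pics/{c}0.png",im); np.save(f"{c}_d.npy",d)
    m=robot.camera_model(c); print(c,np.round(m["world_from_camera"],3).tolist(),np.round(m["camera_matrix"],1).tolist())
    for n in ["plate","tray","tray_handle","tray_end","rack","pusher","offcut_tube","offcut_bar","offcut_angle","offcut_block","magnet","hammer","spray","tin","spool","clamp"]:
        print(n,[(np.round(r["point"]).tolist(),round(r["score"],2)) for r in robot.place_of(c,n)[:3]])
        s=robot.silhouettes(c,n)
        if s: np.save(f"m_{c}_{n}.npy",np.array([x["mask"] for x in s[:3]]))
print(robot.get_state())
E
python3 a.py
```

```text
pics
top [[-0.01, -0.98, 0.197, 187.885], [-1.0, 0.011, 0.004, -63.22], [-0.006, -0.197, -0.98, 1758.004], [0.0, 0.0, 0.0, 1.0]] [[468.9, 0.0, 313.8], [0.0, 468.9, 200.3], [0.0, 0.0, 1.0]]
plate [([587.0, 205.0, -1.0], 0.71)]
tray []
tray_handle [([436.0, -44.0, 39.0], 0.62)]
tray_end []
rack [([774.0, -76.0, -1.0], 0.93), ([551.0, 178.0, 74.0], 0.57)]
pusher [([497.0, -409.0, 3.0], 0.56)]
offcut_tube [([632.0, 188.0, 76.0], 0.64), ([591.0, 454.0, -0.0], 0.57)]
offcut_bar [([537.0, 85.0, 66.0], 0.58), ([497.0, -410.0, 4.0], 0.51)]
offcut_angle [([377.0, 135.0, -1.0], 0.57), ([636.0, 86.0, 82.0], 0.52)]
offcut_block [([781.0, 277.0, 11.0], 0.65), ([387.0, 250.0, 15.0], 0.59), ([546.0, 176.0, 72.0], 0.49)]
magnet [([632.0, 351.0, 57.0], 0.68)]
hammer []
spray [([589.0, 453.0, -0.0], 0.64)]
tin []
spool [([445.0, -587.0, 1.0], 0.91)]
clamp []
side [[-0.997, -0.056, 0.049, 465.215], [-0.074, 0.777, -0.625, 665.778], [-0.003, -0.627, -0.779, 1005.096], [0.0, 0.0, 0.0, 1.0]] [[386.9, 0.0, 321.6], [0.0, 386.9, 198.2], [0.0, 0.0, 1.0]]
plate [([633.0, 92.0, 79.0], 0.71), ([586.0, 206.0, 1.0]
[... 761 characters left out ...]
 39.0], 0.62)]
{'time_s': 3.3, 'joint_positions': array([-8.43572453e+01,  2.18064683e+01,  7.43355738e+01,  1.21165268e-05,
        8.38582943e+01, -1.23346381e+01]), 'qvel': array([-0.05795252,  0.022112  , -0.01403469,  0.04816265,  0.02886525,
        0.08149815]), 'tau': array([ 1.16238839e-04, -4.37794483e+01, -2.24730760e+01,  7.13672466e-02,
        3.14186141e-02, -2.40893002e-05]), 'ee_pos': array([ 169.75926034, -523.12568967,  238.75109078]), 'eef_rot': array([-1.79999674e+02, -8.36294960e-05,  1.79773915e+01]), 'force': array([ 0.45158794,  0.49078559, -0.01327665]), 'wrist_torque': array([ 0.04687743, -0.00367916,  0.01912347]), 'finger_force': 0.0, 'width': 0.9970516845829477}
```

View pics/top0.png

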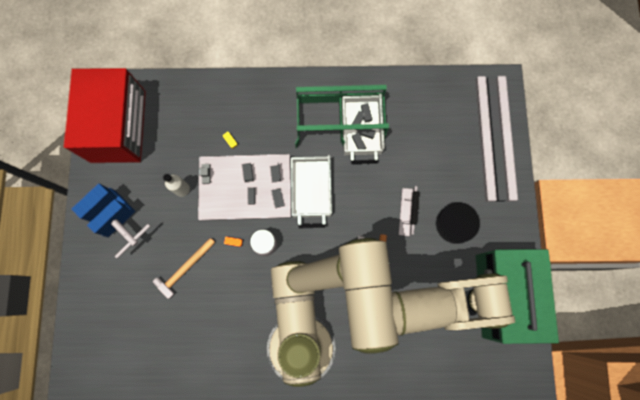

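View pics/side0.png

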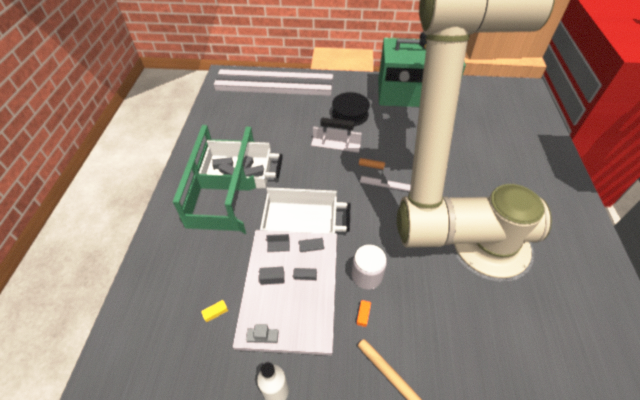

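```bash
cat > b.py <<'E'
from station import robot
import cv2, numpy as np
def cloud(c,d):
    m=robot.camera_model(c);K=m["camera_matrix"];T=np.array(m["world_from_camera"])
    v,u=np.indices(d.shape)
    p=np.stack([(u-K[0][2])/K[0][0]*d,(v-K[1][2])/K[1][1]*d,d],-1)
    q=p@T[:3,:3].T+T[:3,3]; q[d==0]=np.nan
    return q
def rect(P,msg):
    r=cv2.minAreaRect(P[:,:2].astype(np.float32)); print(msg,len(P),np.round(r[0]),np.round(r[1]),round(r[2],1))
if __name__=="__main__":
    for c in ["top","side"]:
        q=cloud(c,np.load(c+"_d.npy"))
        x,y,z=q[...,0],q[...,1],q[...,2]
        P=q[(abs(z-60)<5)&(x>440)&(x<730)&(y>15)&(y<400)]; rect(P,c+" plate")
        P=q[(z>85)&(z<115)&(x>380)&(x<640)&(y>-500)&(y<-320)]; rect(P,c+" pusher handle"); print(np.median(P[:,2]))
        P=q[(z>66)&(z<85)&(x>440)&(x<730)&(y>-150)&(y<-90)]; rect(P,c+" tray -y wall")
        P=q[(z>40)&(z<55)&(x>440)&(x<730)&(y>-150)&(y<60)]; rect(P,c+" tray walls")
        P=q[(z>33)&(z<55)&(x>410)&(x<450)&(y>-110)&(y<20)]; rect(P,c+" tray handle")
        P=q[(z>60)&(z<80)&(x>700)&(y>-170)&(y<20)]; rect(P,c+" rack walls")
        P=q[(z>110)&(x>700)&(y>-380)&(y<100)]; rect(P,c+" crossbars"); print(P[:,2].max(), np.median(P[:,2]))
        m=np.zeros(z.shape,np.uint8); m[(z>65)&(z<110)&(x>470)&(x<710)&(y>35)&(y<390)]=1
        n,l,s,_=cv2.connectedComponentsWithStats(m)
        for i in range(1,n):
            if s[i,4]>25: P=q[l==i]; rect(P,"  blob z%.0f"%np.nanmax(P[:,2]))
E
python3 b.py
```

```text
top plate 3828 [585. 196.] [241. 354.] 1.2
top pusher handle 249 [ 491. -417.] [ 26. 122.] 82.6
103.82965007139569
top tray -y wall 66 [ 586. -113.] [215.   4.] 0.6
top tray walls 310 [574. -27.] [267. 170.] 0.2
top tray handle 99 [440. -45.] [96. 20.] 89.8
top rack walls 223 [853. -81.] [178. 192.] 89.8
top crossbars 946 [ 862. -163.] [178. 333.] 1.2
146.5739019425116 133.92370347228803
  blob z105 189 [633. 190.] [68. 41.] 12.7
  blob z104 89 [634.  87.] [70. 37.] 8.4
  blob z110 184 [631. 348.] [76. 37.] 2.2
  blob z89 143 [547. 179.] [65. 37.] 0.4
  blob z83 157 [539.  80.] [77. 43.] 6.1
side plate 9007 [589. 204.] [241. 346.] 1.1
side pusher handle 280 [ 494. -411.] [ 30. 121.] 83.3
101.67640081272418
side tray -y wall 187 [ 591. -109.] [215.  10.] 0.7
side tray walls 536 [577. -32.] [276. 163.] 1.8
side tray handle 128 [442. -41.] [ 16. 103.] 0.1
side rack walls 494 [854. -76.] [189. 195.] 89.6
side crossbars 1102 [ 865. -159.] [172. 342.] 0.5
141.33634798978323 134.5249521425684
  blob z99 232 [635.  90.] [65. 35.] 12.3
  blob z75 281 [541.  84.] [69. 38.] 11.2
  blob z98 407 [636. 193.] [64. 36.] 8.1
  blob z85 266 [549. 180.] [28. 62.] 89.2
  blob z110 497 [636. 350.] [75. 31.] 2.1
```

The top view shows the plate at about px (245,187) with four dark offcuts at (250,171), (277,173), (252,195) and (278,198). The tray is at (312,187), its handle at (312,220), and the pusher at (408,212) with its foot towards +y. The free bay is at (320,108). The side view agrees. The yellow block at (215,311) and the orange one at (364,313) are look-alikes. All the measured sizes and heights match the description, so I'll act on them.

```bash
cat > c.py <<'E'
from station import robot
import cv2
f=lambda: robot.get_state()
robot.reach([492.5,-413.5,150],[180,0,-7])
robot.line_to([492.5,-413.5,74],rate=120,stop_force=15)
robot.grip(0.0,squeeze=60)
s=f();print(s["time_s"],s["width"]*88,s["finger_force"],s["ee_pos"])
robot.line_to([492.5,-413.5,270],rate=200)
s=f();print(s["time_s"],s["width"]*88,s["finger_force"],s["force"])
robot.reach([587,248,270],[180,0,1])
s=f();print(s["time_s"],s["ee_pos"],s["force"])
robot.line_to([587,248,160],rate=200)
im,d=robot.read_camera("side"); cv2.imwrite("pics/side1.png",cv2.resize(im[180:380,200:440],None,fx=2.5,fy=2.5))
im,d=robot.read_camera("wrist"); cv2.imwrite("pics/wrist1.png",im)
E
python3 c.py
```

```text
6.4 23.60330940021743 59.973820857703686 [ 492.50721259 -413.65172046   73.98313194]
7.5333 23.37425627534789 59.975147880613804 [-0.87559333  0.22945414 -2.5789082 ]
9.9083 [587.39435953 247.1176751  269.95161986] [-0.38632212 -0.03000263 -3.17439514]
```

View pics/side1.png

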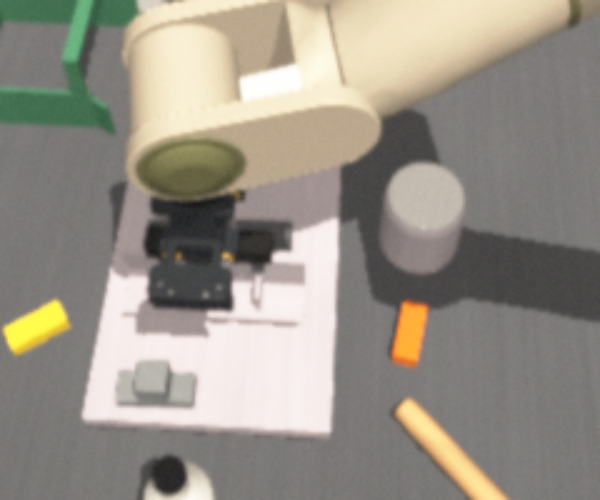

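View pics/wrist1.png

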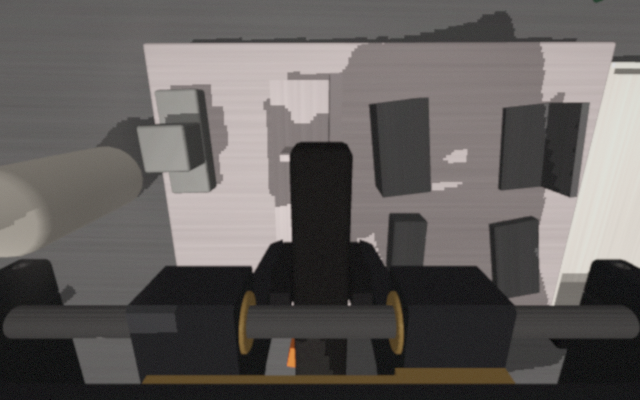

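The side view shows the pusher held level at px (205,300), between the magnet and the offcuts. The wrist view shows a clear strip of plate in front of the blade, with all four offcuts ahead of it. Now the sweep.

```bash
cat > d.py <<'E'
from station import robot
import cv2
st=robot.get_state
print(robot.line_to([587,248,130],rate=40,stop_force=4)); z=st()["ee_pos"][2]; print("contact z",z)
z+=0.6
robot.line_to([587,248,z],rate=20)
for y,r in [(150,110),(60,90),(24,45)]:
    robot.line_to([587,y,z],rate=r); s=st(); print(s["time_s"],s["ee_pos"].round(1),s["force"].round(1))
robot.line_to([587,75,z+2],rate=150)
robot.line_to([587,150,z+70],rate=200)
im,d=robot.read_camera("wrist"); cv2.imwrite("pics/wrist2.png",im)
im,d=robot.read_camera("top"); cv2.imwrite("pics/top2.png",cv2.resize(im[120:260,180:400],None,fx=3.5,fy=3.5))
for n in ["tube","bar","angle","block"]:
  print(n,[(r["point"].round(),round(r["score"],2)) for c in ["top","wrist"] for r in robot.place_of(c,"offcut_"+n)[:3]])
print("tray",[(r["point"].round(),round(r["score"],2)) for r in robot.place_of("top","tray")+robot.place_of("top","tray_handle")])
print(st()["time_s"])
E
python3 d.py
```

```text
True
contact z 133.74612133236317
12.625 [587.  150.3 134.4] [ 0.2  0.3 -3.4]
13.775 [586.9  60.1 134.3] [-0.3 -0.2 -3.8]
14.725 [586.9  24.  134.3] [ 0.7 -0.6 -3.3]Traceback (most recent call last):
  File "d.py", line 14, in <module>
    print(n,[(r["point"].round(),round(r["score"],2)) for c in ["top","wrist"] for r in robot.place_of(c,"offcut_"+n)[:3]])
              ^^^^^^^^^^^^^^^^
AttributeError: 'list' object has no attribute 'round'. Did you mean: 'count'?
```

View pics/wrist2.png

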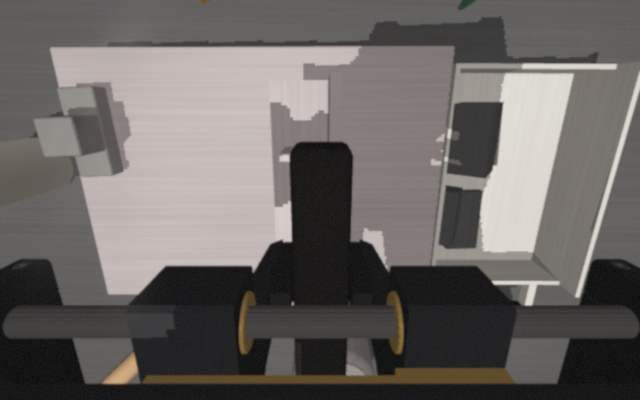

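View pics/top2.png

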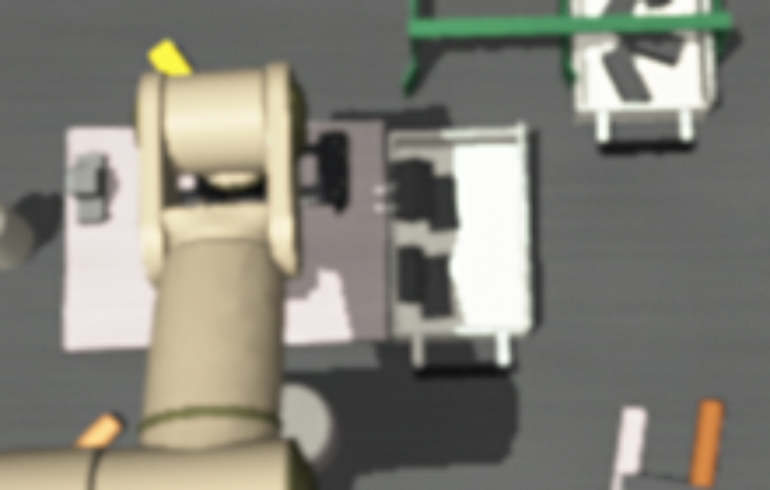

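All four offcuts lie in the tray, stacked by its plate-side wall (px (400–450, 165–310) in the top crop), and the plate is clear. Next I'll stand the pusher on the plate, then look into the tray.

```bash
cat > e.py <<'E'
from station import robot
import cv2, numpy as np
from b import cloud, rect
st=robot.get_state
robot.line_to([587,215,142],rate=150)
print(robot.line_to([587,215,129],rate=25,stop_force=3), st()["ee_pos"])
robot.grip(1.0)
robot.line_to([587,215,250],rate=150)
robot.reach([470,20,330],[180,0,90])
print(st()["time_s"])
im,d=robot.read_camera("wrist"); cv2.imwrite("pics/wrist3.png",im); np.save("w3.npy",cloud("wrist",d))
pr=lambda c,n:print(c,n,[([round(v) for v in r["point"]],round(r["score"],2)) for r in robot.place_of(c,n)[:3]])
for n in ["tray","tray_handle","offcut_tube","offcut_bar","offcut_angle","offcut_block"]: pr("wrist",n)
im,d=robot.read_camera("side"); cv2.imwrite("pics/side3.png",cv2.resize(im[120:380,140:440],None,fx=2,fy=2)); np.save("s3.npy",cloud("side",d))
for n in ["tray","tray_handle","tray_end","rack","pusher","offcut_tube"]: pr("side",n)
print(st()["time_s"])
for f in ["w3","s3"]:
    q=np.load(f+".npy");x,y,z=q[...,0],q[...,1],q[...,2]
    for msg,k in [("handle",(z>33)&(z<56)&(x>405)&(x<455)&(y>-130)&(y<30)),("wall",(z>66)&(z<85)&(x>440)&(x<730)&(y>-170)&(y<-80)),
      ("rackmouth",(z>55)&(z<80)&(x>740)&(x<800)&(y>-190)&(y<20)),("cross",(z>120)&(z<145)&(x>750)&(x<830)&(y>-300)&(y<40)),
      ("high in tray",(z>58)&(x>490)&(x<690)&(y>-95)&(y<26))]:
        if k.sum()>5: rect(q[k],f+" "+msg)
E
python3 e.py
```

```text
True [587.21606188 214.28109238 133.57765987]
20.8417
wrist tray [([589, -42, -1], 0.95)]
wrist tray_handle [([437, -41, 39], 0.6), ([593, 201, 0], 0.16)]
wrist offcut_tube [([631, 6, 50], 0.63), ([544, 10, 22], 0.3)]
wrist offcut_bar [([534, -19, 8], 0.72), ([627, -27, 21], 0.54)]
wrist offcut_angle [([630, -23, 19], 0.84)]
wrist offcut_block [([545, 8, 21], 0.63)]
side tray [([589, -42, 1], 0.67)]
side tray_handle [([439, -44, 39], 0.8), ([379, 129, -1], 0.43)]
side tray_end [([632, 351, 62], 0.58), ([700, -41, 1], 0.57)]
side rack [([775, -83, 1], 0.98)]
side pusher [([587, 228, 64], 0.79), ([701, -39, 0], 0.48)]
side offcut_tube [([633, 4, 50], 0.58)]
21.5417
w3 handle 708 [444. -41.] [ 22. 100.] 0.4
w3 wall 627 [ 590. -109.] [220.   6.] 1.0
w3 rackmouth 197 [775.   9.] [11. 49.] 76.9
w3 cross 1627 [787. -42.] [ 21. 102.] 0.9
w3 high in tray 3438 [590.   8.] [ 35. 151.] 89.9
s3 handle 137 [445. -39.] [ 18. 100.] 1.9
s3 wall 189 [ 591. -110.] [215.  10.] 1.0
s3 rackmouth 109 [778. -76.] [ 48. 191.] 1.6
s3 cross 481 [ 789. -144.] [ 19. 309.] 0.8
s3 high in tray 658 [577. -10.] [ 71. 174.] 89.9
```

View pics/wrist3.png

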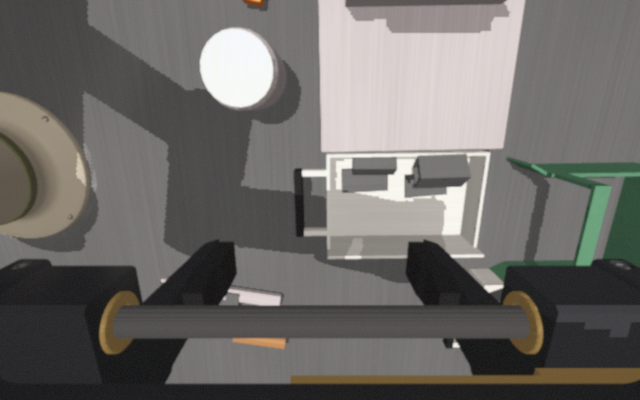

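```bash
python3 - <<'E'
import numpy as np
q=np.load("w3.npy");x,y,z=q[...,0],q[...,1],q[...,2]
for a,b in [(482,505),(505,535),(535,580),(595,640),(640,690)]:
    k=(x>a)&(x<b)&(y>-95)&(y<24); print(a,b,np.percentile(z[k],[50,95,99,100]).round())
k=(z>62)&(x>500)&(x<690)&(y>-95)&(y<20);print(k.sum(), q[k].min(0),q[k].max(0))
k=(z>25)&(z<60)&(x>420)&(x<452)&(y>-70)&(y<-10); h=q[k]; print("handle bar", np.percentile(h,[2,50,98],axis=0).round(1))
k=(z>100)&(x>740)&(x<830)&(y>-60)&(y<0); h=q[k]; print("crossbar", np.percentile(h,[1,50,99],axis=0).round(1))
k=(z>60)&(z<80)&(x>830)&(x<900)
for lo,hi in [(-30,40),(-200,-130)]:
    h=q[k&(y>lo)&(y<hi)]
    if len(h): print("rack wall", np.percentile(h,[2,50,98],axis=0).round(1))
s=np.load("s3.npy");x,y,z=s[...,0],s[...,1],s[...,2]
k=(z>60)&(z<76)&(x>830)&(x<930)
for lo,hi in [(-30,40),(-200,-130)]:
    h=s[k&(y>lo)&(y<hi)]
    if len(h): print("rack wall side", len(h),np.percentile(h,[2,50,98],axis=0).round(1))
E
```

```text
482 505 [ 4. 52. 53. 54.]
505 535 [343. 400. 404. 406.]
535 580 [ 6. 40. 42. 44.]
595 640 [ 9. 73. 76. 78.]
640 690 [ 5. 74. 76. 78.]
2102 [514.62822208  -7.21045435  62.03884945] [665.49577043  19.99830315 402.34552003]
handle bar [[433.4 -68.8  39.1]
 [439.6 -39.6  49. ]
 [445.3 -10.9  50.9]]
crossbar [[ 7.771e+02 -5.930e+01  1.306e+02]
 [ 7.849e+02 -2.890e+01  1.353e+02]
 [ 7.962e+02 -5.000e-01  1.371e+02]]
rack wall [[830.7   4.2  61.4]
 [858.9   8.3  70.2]
 [889.4  10.   71.8]]
rack wall side 104 [[832.6   3.4  60.2]
 [877.9   8.8  67.5]
 [926.4  12.6  73.2]]
rack wall side 94 [[ 832.2 -160.9   60.6]
 [ 878.6 -156.1   67.6]
 [ 926.6 -152.4   73. ]]
```

The wrist view shows the pusher standing on the plate (px (425,0)). All four offcuts are low in the tray (px (345–470, 155–195)), with the highest top at 76 mm. The handle at px (300,203) is free. The gripper is 187 mm along its closing line and would reach the front crossbar at about x = 777 near the end. So I'll drag the tray by its handle most of the way, then push the bar home with closed fingers turned 90°.

```bash
cat > f.py <<'E'
from station import robot
import cv2, numpy as np
from b import cloud
st=robot.get_state
pr=lambda c,n:print(c,n,[([round(v) for v in r["point"]],round(r["score"],2)) for r in robot.place_of(c,n)[:2]])
robot.grip(0.33)
robot.reach([439,-43,110],[180,0,91])
print(st()["width"]*88, "early stop:",robot.line_to([439,-43,26],rate=80,stop_force=6))
robot.grip(0.0,squeeze=40)
s=st();print(s["time_s"],s["ee_pos"],s["width"]*88,s["force"].round(1))
x,y,z=s["ee_pos"]
print(robot.line_to([x+36,y-34,z],rate=60,stop_force=40))
print(robot.line_to([x+195,y-33,z],rate=90,stop_force=35))
s=st();print(s["time_s"],s["ee_pos"],s["force"].round(1))
im,d=robot.read_camera("side"); cv2.imwrite("pics/side4.png",cv2.resize(im[90:290,150:400],None,fx=3,fy=3)); np.save("s4.npy",cloud("side",d))
for n in ["tray","tray_handle","tray_end","rack"]: pr("side",n)
E
python3 f.py
```

```text
29.457402165060756 early stop: False
25.025 [438.7404804  -42.97309599  26.207889  ] 11.456488901785557 [-3.2 -0.   5.5]
False
False
27.9167 [632.38830025 -75.79923362  26.22940261] [-7.8  0.5  6. ]
side tray [([786, -75, 2], 0.78), ([590, 455, 0], 0.57)]
side tray_handle [([631, -78, 40], 0.9), ([305, -206, -4], 0.62)]
side tray_end [([895, -69, -2], 0.75)]
side rack [([774, -80, -2], 0.63), ([739, -22, 19], 0.18)]
```

```bash
cat > g.py <<'E'
from station import robot
import cv2, numpy as np
st=robot.get_state
pr=lambda c,n:print(c,n,[([round(v) for v in r["point"]],round(r["score"],2)) for r in robot.place_of(c,n)[:2]])
x,y,z=st()["ee_pos"]
robot.grip(0.33)
robot.line_to([x,y,110],rate=120)
robot.grip(0.0)
robot.reach([x-45,y,90],[180,0,1])
robot.line_to([x-45,y,28],rate=120)
print(robot.line_to([x+50,y+0.8,28],rate=40,stop_force=22))
s=st();print(s["time_s"],s["ee_pos"],s["force"].round(1))
robot.line_to([x-45,y,28],rate=120)
robot.line_to([x-45,y,200],rate=200)
robot.reach([430,-250,300],[180,0,1])
for c in ["side","top"]:
    im,d=robot.read_camera(c)
    if c=="side": cv2.imwrite("pics/side5.png",cv2.resize(im[90:370,140:420],None,fx=2.1,fy=2.1))
    else: cv2.imwrite("pics/top5.png",cv2.resize(im[70:230,190:400],None,fx=3.5,fy=3.5))
    for n in ["tray","tray_handle","tray_end","rack","pusher","offcut_tube","offcut_bar","offcut_angle","offcut_block"]: pr(c,n)
print(st()["time_s"])
E
python3 g.py
```

```text
True
33.8083 [662.89859963 -74.84207868  27.43193993] [-0.  -0.1 -0.1]
side tray [([831, -75, 2], 0.92)]
side tray_handle [([677, -77, 41], 0.98), ([302, -208, -4], 0.33)]
side tray_end [([946, -71, 0], 0.68)]
side rack [([771, -76, -1], 0.81)]
side pusher [([585, 226, 62], 0.84), ([302, -206, -5], 0.62)]
side offcut_tube [([874, -24, 49], 0.81)]
side offcut_bar [([302, -206, -2], 0.73), ([780, -46, 13], 0.66)]
side offcut_angle [([871, -56, 23], 0.49)]
side offcut_block [([788, 273, 12], 0.65), ([786, -22, 24], 0.55)]
top tray [([826, -76, -3], 0.56)]
top tray_handle []
top tray_end [([938, -69, -2], 0.8), ([584, 206, 1], 0.42)]
top rack [([775, -78, -3], 0.66)]
top pusher [([589, 221, 61], 0.58), ([775, -44, 14], 0.52)]
top offcut_tube [([873, -25, 55], 0.64)]
top offcut_bar [([778, -42, 7], 0.53)]
top offcut_angle [([876, -53, 25], 0.42)]
top offcut_block [([389, 249, 15], 0.68), ([782, 275, 11], 0.63)]
37.5917
```

View pics/top5.png

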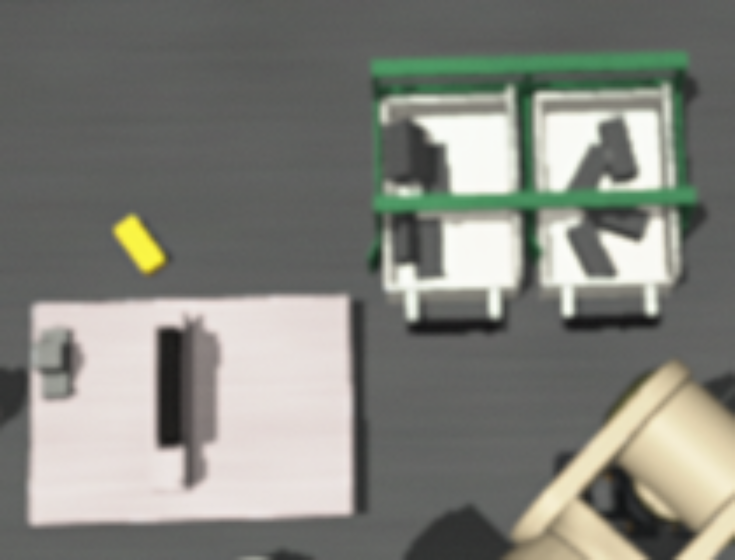

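```bash
cat > h.py <<'E'
from station import robot
st=robot.get_state
robot.reach([615,-75,150],[180,0,1])
robot.line_to([630,-75,28],rate=120)
print(robot.line_to([690,-75,28],rate=30,stop_force=30))
for i in range(3):
    s=st();print(s["time_s"],s["ee_pos"].round(1),s["force"].round(1)); robot.dwell(0.1)
p=[]
robot.line_to([620,-75,28],rate=120)
robot.line_to([600,-75,200],rate=200)
robot.reach([430,-250,300],[180,0,1])
robot.read_camera("side")
for n in ["tray","tray_handle","tray_end","rack","pusher","offcut_tube"]: print(n,[([round(v) for v in r["point"]],round(r["score"],2)) for r in robot.place_of("side",n)[:1]])
print(st()["time_s"])
E
python3 h.py
```

```text
True
41.1 [662.9 -74.9  27.5] [-0.1 -0.4 -1. ]
41.2 [662.8 -74.8  27.2] [-0.1  0.3 -0.6]
41.3 [662.7 -74.8  27.2] [ 0.5 -0.7  0.1]
tray [([830, -73, -2], 0.71)]
tray_handle []
tray_end [([942, -73, 0], 0.88)]
rack [([775, -79, 0], 0.6)]
pusher [([586, 228, 64], 0.89)]
offcut_tube [([873, -24, 49], 0.71)]
44.3083
```

The top view shows the tray fully in the free bay at px (450,190), level with its neighbour. The pusher stands on the plate at (180,390). Both pushes stopped at the same place, TCP x = 662.9, so the tray is against the back wall.

```bash
python3 -c "
from station import robot
print(robot.job_done())"
```

```text
the job is handed in; nothing more can be done
None
```

I handed the job in at about 44 s (limit 64 s): all four offcuts are in the tray, the pusher is standing released on the plate, and the tray is home against the back of the free bay; no verdict came back.

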